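Knife-edge balance check of two rotor arms

ROBOT

A 6-joint arm with a two-finger parallel gripper is mounted at the origin on a cart in front of the work surface, level with it; the furniture and walls round the work are solid. World frame = base frame: x ahead of the robot, y to its left, z up, the work surface at z = 0. Lengths are in m, angles in rad, forces in N, time in s.
With the tool pointing down it reaches from about 0.4 to 0.825 m from the base axis. Payload 7 kg.
Tool frame: the origin (TCP) lies on the centre line of the jaws, within the pads' length; the fingertips stand 22 mm ahead of it and the grasp point (between the pads) lies 3 mm ahead of it (arm.tcp_to_tips is the distance from the TCP to the fingertips, in m); z points along the fingers, y is the line along which they close (so a half turn about z gives the same grasp; the last joint's range is limited). The gripper opens to 88 mm and grips with 3 to 60 N. Pads are 19 mm wide; open, the fingers measure 130 mm over their backs; the gripper's body (78 mm by 193 mm) begins 47 mm behind the grasp point.
Start: joints at [1.492, 0.359, 0.012, 0, -1.224, -0.288], TCP at [0.242, 0.63, 0.249] pointing down, gripper open.
Joint ranges: [-3.07, 3.07], [-1.43, 2.12], [-1.02, 1.25], [-3.03, 1.67], [-3.05, -0], [-3.03, 3.03]. Speed limits (rad/s): [2.39, 2.39, 3.01, 3.14, 3.14, 3.14].

INTERFACE

Orientations are given as [roll, pitch, yaw] about the fixed x, y, z axes, in that order (R = Rz(yaw) Ry(pitch) Rx(roll)).
In Python, from station import arm gives the robot as it stands.
- The arm moves only by the tool jog_arm, never from a script. Its argument "targets" is a list of rows, each an object of numbers: "dx", "dy", "dz": the shift along the tool's x, y, z in mm; "rx", "ry", "rz": the turn, a rotation vector about the tool's x, y, z in rad; "gripper": the closure, from 0 (fully open) to 1 (shut). In form: [{"dx": .., "dy": .., "dz": .., "rx": .., "ry": .., "rz": .., "gripper": ..}, ...]. A call has exactly 8 rows; each row is the pose to reach, as a shift and turn from the pose commanded when the call began, along the tool's axes at that moment; what a row does not reach only later rows make up. A row lasts 1/12 s, in which the tool goes at most 41.7 mm and 7.16 degrees, less where a joint would pass 70% of its speed; a pose out of reach is approached as far as the arm can. A call with a gripper value outside its range is refused whole. The fingers move at their own pace and stop on an object; "force" is the grip in N (left out, the last holds). Time passes only in rows, so rows that repeat a pose let the fingers close, or fill a call up. It gives the time, the measured TCP pose, the force, the opening and the grip force at its end, in the units of the state.
- arm.get_state(): the state, without advancing time (a new reading comes with each control period).
- arm.grab_frame(name): name is "scene" or "top" or "wrist"; returns a dict with "frame" (480x640x3 uint8, red, green, blue), "z_map" (480x640 float32, m along the optical axis (not along the pixel's ray), 0 where there is no reading), "fx", "fy", "cx", "cy" (pixels), "view" (4x4, takes a point from world to camera coordinates). Camera axes: x right, y down, z forward; pixel columns grow to the right and rows downward; lengths in m; the calibration is good to about 2 mm. The wrist camera is an equidistant fisheye: a pixel r from the principal point sees the ray r / f radians off the axis. A picture is of the moment at which its call begins.
- arm.job_done(): hands the job in; it is judged then, once.
The state is a dict: "t": time; "q": joint angles; "qd": joint speeds; "joint_efforts": joint torques, N m; "eef_pos": TCP position; "ee_rot": TCP orientation; "force": force on the tool from outside, world axes, zero at the start; "moment": the same for the moment, N m; "width": finger opening in m; "gripper_force": force on a finger pad.
Only numpy, scipy, OpenCV 4.12 (cv2) and the standard library are available. Lean on these libraries where they do the work, as an engineer would, in place of code of your own. Each camera call takes 0.05 s, during which the arm holds its last target. There are 200 camera calls.

TASK

One of the two rotor arms on the sloping rack is heavier at one end, which cannot be seen. Find out which by setting an arm across the knife edge of the balancing stand and letting go: put the one that tips into the see-through tray, flat on its floor, and leave the one that balances sitting level on the knife edge by itself. Leave the syringe lying where it is.

Things in the scene. Friction and masses are not known exactly. Their poses are not given: they have to be found in the camera images.
- rotor_1_center (a point): rotor arm, 140 mm long (x), 34 wide, 52 high, 0.2 to 0.4 kg: aluminium bar, a round boss (32 mm across, 30 high) under each end, on which it rests, blue-capped hub (34 x 34 mm) in the middle. Grip the hub's flat sides (34 mm across y, 22 to 52 mm above the underside). Point: the centre, 26 mm above the underside; z up out of the cap. On the rack it is pitched 29 degrees
- rotor_2_center (a point): the other rotor arm, same shape, size and point. In one of the two, one end is heavier inside (centre of mass about 13 mm off the middle); that of the sound one is in the middle, about 15 mm below its notch, so it hangs stably level on the edge
- rotor_1_notch (a point): apex of the notch under the first arm's hub, 36 mm above the arm's underside (10 mm above its centre point): an inverted V, open downward, that runs across the arm along its y, about 40 mm wide at its mouth. The other arm has the same
- rack: white sloping rack, fixed, 150 x 165 mm, 105 mm high at the back; the board rises along its +x at 29 degrees. The arms lie on it at y = +47.5 and -47.5 mm, lengthwise down the slope, each between two guide ribs (8 mm high, 20 mm either side of the arm's middle line) and against a 15 mm lip at the low end. Origin: centre of the underside
- stand: balancing stand, fixed: 150 (x) x 50 (y) mm dark base, 10 mm high, a post in the middle with the knife edge along y, orange stop pads (16 mm high) 60 mm either side. An arm lies on it along x, either way round, edge in notch; level, its underside is 28.5 mm above the table. An unbalanced one tips about 10 degrees onto a pad. Origin: centre of the underside
- knife_edge (a point): middle of the knife edge's top, 64 mm above the table; the edge is smooth, 3 mm thick, 24 mm long (along the stand's y); the post below is 22 mm wide in y. A level seated arm has its centre point 54.5 mm above the table, in line with this point
- tray: open see-through greyish plastic tray for rejected arms, fixed, 151 mm (x) x 201 mm (y), walls 37 mm high, inside about 136 x 184 mm, floor about 1 mm above the table. Origin: centre of the underside; z up
- syringe: syringe lying on the bench, 30 x 116 x 19 mm, a bystander. Origin: centre of its underside

How it is judged:
By the outcome, as a careful person would: the job done as asked, in the order asked, and still so for the second after the job is handed in, with the robot touching nothing.
It also fails if it takes over 61 s, if anything falls off the work surface, if the arm or the gripper's body presses on something with over 40 N, if the wrist force passes 120 N, or if a joint passes its speed limit or range.

## Working session

There is one attempt and no reset: what is moved stays moved. The work goes in short steps, Python scripts to look and compute and a tool call to move; the robot and the scene stay as the last step left them, time stands still between calls to the robot, and variables do not carry over. Pictures are saved under pics/ and viewed, at most 10 in all, crops included, and the job is handed in when it is done.

Besides the shell and the picture viewer there is one more tool, called after ">>>" by a JSON object that holds its "name" and its "arguments", one argument or row to a line. jog_arm: Moves the arm, as the interface text tells. Its arguments: {"type":"object","properties":{"targets":{"type":"array","items":{"type":"object","properties":{"dx":{"type":"number"},"dy":{"type":"number"},"dz":{"type":"number"},"rx":{"type":"number"},"ry":{"type":"number"},"rz":{"type":"number"},"gripper":{"type":"number"}}}},"force":{"type":"number"}},"required":["targets"]}

```bash
mkdir -p pics; ls
python3 - <<'E'
from station import arm
import cv2,numpy as np
s=arm.get_state();print(s)
for n in("scene","top"):
    f=arm.grab_frame(n);np.savez(f"{n}0.npz",**f)
    cv2.imwrite(f"pics/{n}0.png",f["frame"][:,:,::-1]);print(n,f["fx"],f["fy"],f["cx"],f["cy"],np.round(f["view"],4).tolist())
E
```

```text
pics
{'t': 0.0, 'q': array([ 1.49210577e+00,  3.59388190e-01,  1.10913686e-02, -3.87888946e-04,
       -1.22411630e+00, -2.88066424e-01]), 'qd': array([-0.00148058, -0.0026097 ,  0.0004778 , -0.00090838, -0.00026023,
       -0.00088676]), 'joint_efforts': array([-2.32460166e-03, -5.82707226e+01,  2.93048573e+01,  6.99697763e+00,
        6.84289495e-03, -1.66046525e-04]), 'eef_pos': array([0.24191727, 0.62967752, 0.24762917]), 'ee_rot': array([ 3.13993887e+00, -1.09761627e-04, -3.66888980e-01]), 'force': array([ 0.75245841,  0.23083995, -0.96550549]), 'moment': array([-0.00494855,  0.00179741, -0.03244707]), 'gripper_force': 0.0, 'width': 0.08722358628870444}
scene 624.8346240081036 624.8346240081036 325.2258293656482 254.617364797618 [[-0.583, -0.8123, -0.0152, 0.5073], [-0.369, 0.2814, -0.8858, 0.1895], [0.7238, -0.5108, -0.4638, 0.9791], [0.0, 0.0, 0.0, 1.0]]
top 547.4207780276811 547.4207780276811 326.5774736924415 231.37269163640244 [[0.0207, -0.9997, -0.0127, 0.2724], [-0.9892, -0.0186, -0.1457, 0.5163], [0.1454, 0.0155, -0.9893, 0.8795], [0.0, 0.0, 0.0, 1.0]]
```

View pics/top0.png

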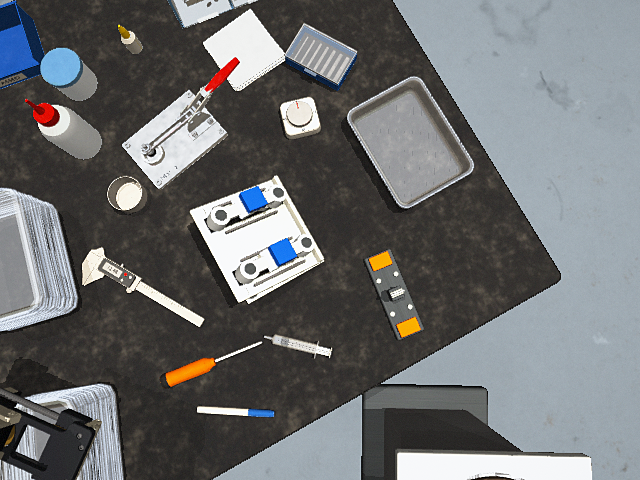

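View pics/scene0.png

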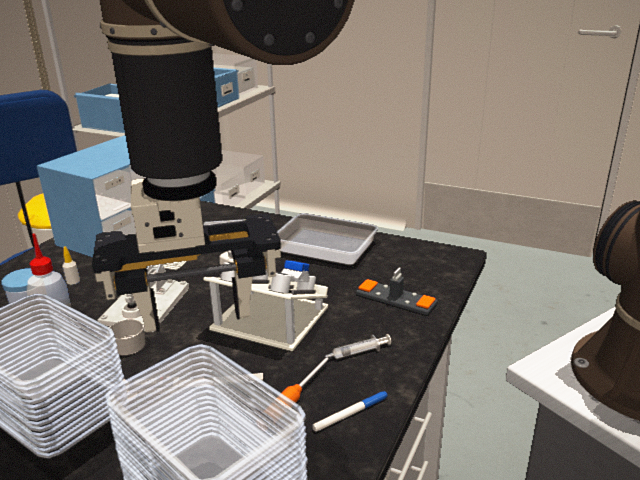

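The top view shows the rack around (258,240) with blue caps at (253,198) and (284,251). The stand is at (395,294) with orange pads at (380,261) and (409,327), the tray is at (411,142), and the syringe is at (300,346).

```bash
cat > h.py <<'E'
import numpy as np,cv2
def pts(f,mask):
    v,u=np.nonzero(mask&(f["z_map"]>0)); z=f["z_map"][v,u]
    c=np.c_[(u-f["cx"])/f["fx"]*z,(v-f["cy"])/f["fy"]*z,z]
    V=f["view"]; return (c-V[:3,3])@V[:3,:3]
def ray(f,u,v,z):
    V=f["view"];R=V[:3,:3];o=-R.T@V[:3,3];d=R.T@np.array([(u-f["cx"])/f["fx"],(v-f["cy"])/f["fy"],1]);return o+d*(z-o[2])/d[2]
def hsv(f): return cv2.cvtColor(f["frame"],cv2.COLOR_RGB2HSV)
def comps(m,lo=40,hi=1e9):
    n,l,s,c=cv2.connectedComponentsWithStats(m.astype(np.uint8))
    return [(l==i,s[i],c[i]) for i in range(1,n) if lo<s[i,4]<hi]
E
python3 - <<'E'
from h import *
np.set_printoptions(precision=4,suppress=True)
for n in("top","scene"):
    f=dict(np.load(n+"0.npz"));H=hsv(f)
    for nm,m in(("blue",(abs(H[...,0].astype(int)-110)<12)&(H[...,1]>150)&(H[...,2]>90)),("orange",(abs(H[...,0].astype(int)-16)<6)&(H[...,1]>180)&(H[...,2]>150))):
        for c,s,ce in comps(m,60,2500):
            p=pts(f,c)
            if len(p)<20: continue
            # plane fit on the top face
            med=np.median(p,0);u,sv,vt=np.linalg.svd(p-med);r=cv2.minAreaRect(np.argwhere(c)[:,::-1].astype(np.float32))
            print(n,nm,ce,s[4],med,"normal",vt[2]*np.sign(vt[2][2]),"long",vt[0],np.percentile(p[:,2],[5,95]))
f=dict(np.load("top0.npz"))
# rack points
m=np.zeros((480,640),bool);m[165:315,180:335]=1
p=pts(f,m);H=hsv(f)
w=m&(H[...,1]<60)&(H[...,2]>150)
a=pts(f,w&(f["z_map"]>0));a=a[a[:,2]>.02]
print("rack rect",cv2.minAreaRect(a[:,:2].astype(np.float32)),a.min(0),a.max(0))
A=np.c_[a[:,:2],np.ones(len(a))];k=np.ones(len(a),bool)
for _ in range(8):
    c=np.linalg.lstsq(A[k],a[k,2],rcond=None)[0];k=abs(A@c-a[:,2])<.006
print("plane",c,k.sum(),"slope",np.degrees(np.arctan(np.hypot(*c[:2]))),"uphill",np.degrees(np.arctan2(c[1],c[0])))
# tray rim
m=np.zeros((480,640),bool);m[65:220,335:485]=1
p=pts(f,m)
q=p[(p[:,2]>.028)&(p[:,2]<.05)];print("tray",len(q),cv2.minAreaRect(q[:,:2].astype(np.float32)),np.percentile(p[:,2],[1,10,50,90,99]))
# knife
m=np.zeros((480,640),bool);m[280:310,375:415]=1
p=pts(f,m);q=p[p[:,2]>.055];print("knife",len(q),q.mean(0),q[:,2].max(),cv2.minAreaRect(q[:,:2].astype(np.float32)))
E
python3 - <<'E'
import cv2
i=cv2.imread('pics/top0.png')[160:340,180:440];cv2.imwrite('pics/c1.png',cv2.resize(i,(780,540),interpolation=cv2.INTER_CUBIC))
E
```

```text
top blue [14.4684 48.9417] 1458 [0.8413 0.8666 0.0034] normal [-0.1716  0.5764  0.799 ] long [-0.9845 -0.1297 -0.1179] [0.0004 0.0602]
top blue [252.4013 198.7237] 456 [0.5488 0.3979 0.1154] normal [ 0.2437 -0.3565  0.9019] long [-0.6358  0.6435  0.4262] [0.1079 0.122 ]
top blue [281.8512 251.5891] 477 [0.4672 0.3494 0.1151] normal [ 0.2241 -0.3724  0.9006] long [-0.5031  0.7472  0.4342] [0.107  0.1219]
top blue [260.3488 412.6744] 172 [0.2102 0.3866 0.0118] normal [ 0.0806 -0.0136  0.9967] long [-0.0373 -0.9992 -0.0107] [0.0081 0.0151]
top orange [380.1328 260.6133] 256 [0.4652 0.1908 0.0167] normal [ 0.0237 -0.0081  0.9997] long [-0.4394  0.8981  0.0177] [0.0141 0.0194]
top orange [408.1498 326.824 ] 267 [0.355  0.1432 0.0167] normal [-0.0008 -0.013   0.9999] long [-0.3882  0.9215  0.0116] [0.014  0.0195]
top orange [189.2796 370.9497] 676 [0.2759 0.5048 0.0237] normal [-0.0017 -0.024   0.9997] long [-0.3888  0.9211  0.0214] [0.0176 0.0275]
scene blue [25.5962 94.4567] 208 [1.6743 0.5056 0.2086] normal [-0.1908 -0.0211  0.9814] long [-0.0426 -0.9986 -0.0297] [0.2017 0.2122]
scene b
[... 679 characters left out ...]
e orange [292.1067 391.8202] 178 [0.2774 0.4852 0.0245] normal [-0.3305 -0.2982  0.8955] long [-0.394   0.9057  0.1562] [0.0172 0.0277]
rack rect ((0.49770286679267883, 0.39236748218536377), (0.1660493165254593, 0.15008682012557983), 30.634624481201172) [0.3894 0.2875 0.0296] [0.6033 0.4965 0.1307]
plane [-0.2765  0.4669  0.023 ] 5002 slope 28.486635347715428 uphill 120.63540335680311
tray 2164 ((0.707589328289032, 0.1646708846092224), (0.2847595512866974, 0.151699036359787), 31.006494522094727) [-0.7849 -0.0035  0.0012  0.0246  0.0384]
knife 38 [0.41   0.1678 0.0622] 0.067977197228155 ((0.41060370206832886, 0.1669599711894989), (0.007661431096494198, 0.02255980297923088), 31.64031982421875)
```

View pics/c1.png

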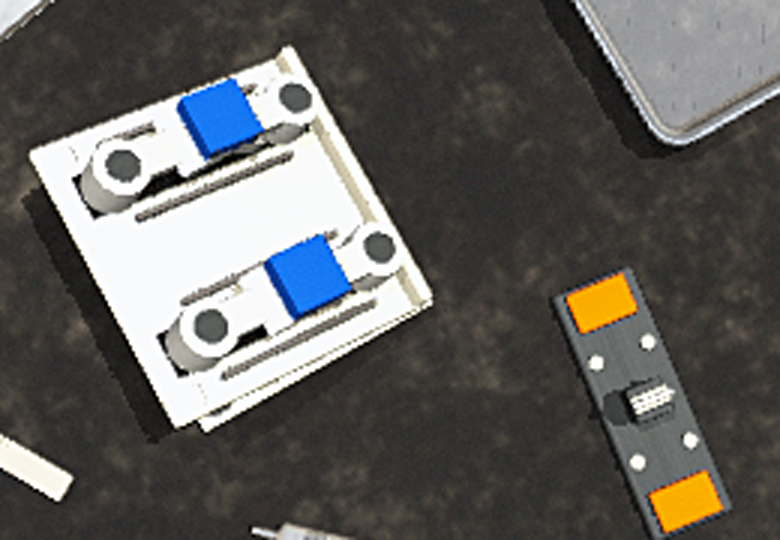

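The crop shows both arms on the rack, with the rack's low lip to the right. The stand is at crop (640,400), with its knife edge at about (650,400).

```bash
cat >> h.py <<'E'
from scipy.spatial.transform import Rotation as Ro
from station import arm
def R_down(yaw,tilt=0):  # tool pointing down, tool x at yaw (deg); tilt: x dips down by tilt deg
    return Ro.from_euler('z',yaw,degrees=True)*Ro.from_euler('y',tilt,degrees=True)*Ro.from_euler('x',180,degrees=True)
def go(pos,R):
    s=arm.get_state();C=Ro.from_euler('xyz',s["ee_rot"])
    d=C.inv().apply(np.array(pos)-s["eef_pos"])*1000;r=(C.inv()*R).as_rotvec()
    print("t%.2f"%s["t"],"d",d.round(1),"r",r.round(4),"|d|%.0f |r|%.0f"%(np.linalg.norm(d),np.degrees(np.linalg.norm(r))))
N=np.array([.2468,-.4174,.8746])
CAP=[np.array([.5488,.3979,.1154]),np.array([.4672,.3494,.1151])]
RP=R_down(-59.4,29)
KN=np.array([.410,.1675]); SY=23.4
E
python3 - <<'E'
from h import *
print(RP.as_matrix().round(3))
print("pre"); go(CAP[1]+.078*N,RP)
f=dict(np.load("top0.npz"))
m=np.zeros((480,640),bool);m[65:220,335:485]=1
zz=f["z_map"];v,u=np.mgrid[:480,:640]
c=np.stack([(u-f["cx"])/f["fx"]*zz,(v-f["cy"])/f["fy"]*zz,zz],-1);V=f["view"];w=(c-V[:3,3])@V[:3,:3]
mm=m&(zz>0)&(w[...,2]>.03)&(w[...,2]<.045)
mm=cv2.morphologyEx(mm.astype(np.uint8),cv2.MORPH_CLOSE,np.ones((3,3)))
for c,s,ce in sorted(comps(mm,30),key=lambda t:-t[1][4])[:4]:
    p=w[c&(zz>0)];print(s,cv2.minAreaRect(p[:,:2].astype(np.float32)))
E
```

```text
[[ 0.445 -0.861 -0.247]
 [-0.753 -0.509  0.417]
 [-0.485  0.    -0.875]]
pre
t0.10 d [340.5 204.3  64.8] r [ 0.1708 -0.4875  0.655 ] |d|402 |r|48
[ 347   77  127  132 1906] ((0.6718352437019348, 0.14318214356899261), (0.20133009552955627, 0.151699036359787), 31.006494522094727)
[335  65  15  20 178] ((0.7926604151725769, 0.26122525334358215), (0.03539227321743965, 0.02481369860470295), 1.0632458925247192)
```

>>> {"name": "jog_arm", "arguments": {
  "targets": [
    {"dx": 42, "dy": 25, "dz": 8, "rx": 0.021, "ry": -0.061, "rz": 0.082, "gripper": 0.2},
    {"dx": 85, "dy": 51, "dz": 16, "rx": 0.043, "ry": -0.122, "rz": 0.164, "gripper": 0.2},
    {"dx": 127, "dy": 76, "dz": 24, "rx": 0.064, "ry": -0.183, "rz": 0.246, "gripper": 0.2},
    {"dx": 170, "dy": 102, "dz": 32, "rx": 0.085, "ry": -0.244, "rz": 0.327, "gripper": 0.2},
    {"dx": 212, "dy": 127, "dz": 40, "rx": 0.107, "ry": -0.305, "rz": 0.41, "gripper": 0.2},
    {"dx": 255, "dy": 153, "dz": 48, "rx": 0.128, "ry": -0.366, "rz": 0.49, "gripper": 0.2},
    {"dx": 298, "dy": 179, "dz": 56, "rx": 0.15, "ry": -0.427, "rz": 0.573, "gripper": 0.2},
    {"dx": 340.5, "dy": 204.3, "dz": 64.8, "rx": 0.1708, "ry": -0.4875, "rz": 0.655, "gripper": 0.2}
  ]
}}

```text
t: 0.77
eef_pos: [0.4456, 0.3696, 0.1956]
ee_rot: [-3.139, 0.511, -1.039]
force: [1.4, 0.1, 0.4]
width: 0.0702
gripper_force: 0.0
```

Run:
```python
from h import *
s=arm.get_state();print(s["q"].round(3),s["qd"].round(3),s["width"])
print("pre");go(CAP[1]+.078*N,RP);print("grasp");go(CAP[1]-.012*N,RP)
```

```text
[ 0.677  0.276 -0.118 -0.556 -1.157  0.078] [-1.42   0.282  0.18  -0.803 -0.368  0.645] 0.07024673095892532
pre
t0.77 d [ 63.7  -8.5 -21.6] r [-0.0035  0.0044 -0.002 ] |d|68 |r|0
grasp
t0.77 d [64.1 -8.2 68.4] r [-0.0035  0.0044 -0.002 ] |d|94 |r|0
```

>>> {"name": "jog_arm", "arguments": {
  "targets": [
    {"dx": 32, "dy": -4, "dz": -11},
    {"dx": 63.7, "dy": -8.5, "dz": -21.6},
    {"dx": 63.7, "dy": -8.5, "dz": -21.6},
    {"dx": 63.7, "dy": -8.5, "dz": -21.6},
    {"dx": 63.7, "dy": -8.5, "dz": -21.6},
    {"dx": 63.7, "dy": -8.5, "dz": -21.6},
    {"dx": 63.7, "dy": -8.5, "dz": -21.6},
    {"dx": 63.7, "dy": -8.5, "dz": -21.6}
  ]
}}

```text
invalid input at $.targets[0]: expected keys dx, dy, dz, rx, ry, rz, gripper
```

Run:
```python
from h import *
s=arm.get_state();print(s["q"].round(3),s["qd"].round(3),s["width"])
print("grasp");go(CAP[1]-.012*N,RP)
f=arm.grab_frame("wrist");cv2.imwrite("pics/w1.png",f["frame"][:,:,::-1])
```

```text
[ 0.677  0.276 -0.118 -0.556 -1.157  0.078] [-1.42   0.282  0.18  -0.803 -0.368  0.645] 0.07024673095892532
grasp
t0.77 d [64.1 -8.2 68.4] r [-0.0035  0.0044 -0.002 ] |d|94 |r|0
```

View pics/w1.png

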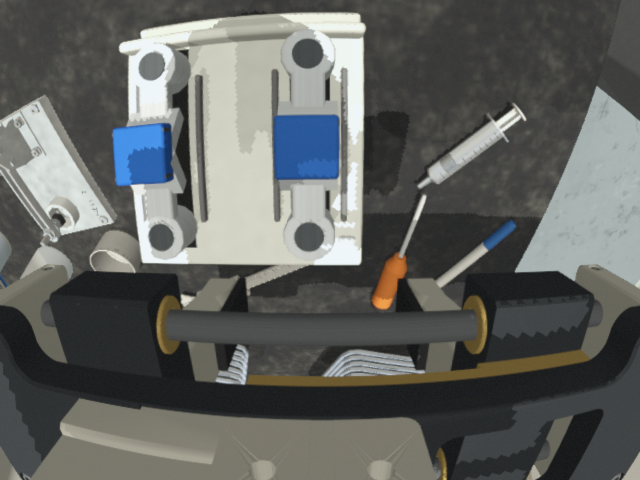

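The wrist view is aligned with the rack: the target hub is at (307,147) and the jaw centre line is near column 320. Each row needs all its keys, so I'm resending the move.

>>> {"name": "jog_arm", "arguments": {
  "targets": [
    {"dx": 32, "dy": -4, "dz": -11, "rx": 0, "ry": 0, "rz": 0, "gripper": 0.2},
    {"dx": 64, "dy": -8, "dz": -21, "rx": -0.0035, "ry": 0.0044, "rz": -0.002, "gripper": 0.2},
    {"dx": 64, "dy": -8, "dz": -21, "rx": -0.0035, "ry": 0.0044, "rz": -0.002, "gripper": 0.2},
    {"dx": 64, "dy": -8, "dz": -21, "rx": -0.0035, "ry": 0.0044, "rz": -0.002, "gripper": 0.2},
    {"dx": 64, "dy": -8, "dz": -21, "rx": -0.0035, "ry": 0.0044, "rz": -0.002, "gripper": 0.2},
    {"dx": 64, "dy": -8, "dz": -21, "rx": -0.0035, "ry": 0.0044, "rz": -0.002, "gripper": 0.2},
    {"dx": 64, "dy": -8, "dz": -21, "rx": -0.0035, "ry": 0.0044, "rz": -0.002, "gripper": 0.2},
    {"dx": 64, "dy": -8, "dz": -21, "rx": -0.0035, "ry": 0.0044, "rz": -0.002, "gripper": 0.2}
  ]
}}

```text
t: 1.48
eef_pos: [0.4846, 0.319, 0.1829]
ee_rot: [3.141, 0.503, -1.032]
force: [0.0, 0.2, -0.1]
width: 0.0703
gripper_force: 0.0
```

Run:
```python
from h import *
s=arm.get_state();print(s["q"].round(3),s["qd"].round(3),s["width"])
print("grasp");go(CAP[1]-.012*N,RP)
f=arm.grab_frame("wrist");cv2.imwrite("pics/w2.png",f["frame"][:,:,::-1])
# wrist: cap centre by ray casting through the fisheye onto plane of cap tops
H=hsv(f);m=(abs(H[...,0].astype(int)-110)<12)&(H[...,1]>150)&(H[...,2]>60)
V=f["view"];R=V[:3,:3];o=-R.T@V[:3,3]
for c,s_,ce in comps(m,800):
    (x,y),_,_=cv2.minAreaRect(np.argwhere(c)[:,::-1].astype(np.float32))
    dx,dy=x-f["cx"],y-f["cy"];r=np.hypot(dx,dy);th=r/f["fx"];d=R.T@np.array([dx/r*np.sin(th),dy/r*np.sin(th),np.cos(th)])
    print((x,y),s_[4],[(o+d*(((k-o)@N)/(d@N))).round(4) for k in CAP])
```

```text
[ 0.57   0.32  -0.089 -0.543 -1.201  0.18 ] [-0.004  0.    -0.001  0.     0.001  0.002] 0.07027408481317314
grasp
t1.48 d [ 1.9 -0.7 88.3] r [ 0.0029 -0.0034  0.0045] |d|88 |r|0
(173.5, 247.0) 2660 [array([0.5489, 0.3922, 0.1127]), array([0.5489, 0.3923, 0.1125])]
(321.0, 247.5) 3008 [array([0.4687, 0.3447, 0.1126]), array([0.4686, 0.3448, 0.1125])]
```

>>> {"name": "jog_arm", "arguments": {
  "targets": [
    {"dx": 2, "dy": 0, "dz": 15, "rx": 0.0029, "ry": -0.0034, "rz": 0.0045, "gripper": 0.2},
    {"dx": 4.5, "dy": 0, "dz": 35, "rx": 0.0029, "ry": -0.0034, "rz": 0.0045, "gripper": 0.2},
    {"dx": 4.5, "dy": 0, "dz": 55, "rx": 0.0029, "ry": -0.0034, "rz": 0.0045, "gripper": 0.2},
    {"dx": 4.5, "dy": 0, "dz": 70, "rx": 0.0029, "ry": -0.0034, "rz": 0.0045, "gripper": 0.2},
    {"dx": 4.5, "dy": 0, "dz": 80, "rx": 0.0029, "ry": -0.0034, "rz": 0.0045, "gripper": 0.2},
    {"dx": 4.5, "dy": 0, "dz": 88, "rx": 0.0029, "ry": -0.0034, "rz": 0.0045, "gripper": 0.2},
    {"dx": 4.5, "dy": 0, "dz": 88, "rx": 0.0029, "ry": -0.0034, "rz": 0.0045, "gripper": 0.2},
    {"dx": 4.5, "dy": 0, "dz": 88, "rx": 0.0029, "ry": -0.0034, "rz": 0.0045, "gripper": 0.2}
  ]
}}

```text
t: 2.2
eef_pos: [0.4656, 0.3512, 0.1034]
ee_rot: [3.141, 0.506, -1.038]
force: [-0.2, 0.6, 0.3]
width: 0.0701
gripper_force: 0.0
```

>>> {"name": "jog_arm", "arguments": {
  "targets": [
    {"dx": 0, "dy": 0, "dz": 0, "rx": 0, "ry": 0, "rz": 0, "gripper": 0.7},
    {"dx": 0, "dy": 0, "dz": 0, "rx": 0, "ry": 0, "rz": 0, "gripper": 0.8},
    {"dx": 0, "dy": 0, "dz": 0, "rx": 0, "ry": 0, "rz": 0, "gripper": 0.8},
    {"dx": 0, "dy": 0, "dz": 0, "rx": 0, "ry": 0, "rz": 0, "gripper": 0.8},
    {"dx": 0, "dy": 0, "dz": 0, "rx": 0, "ry": 0, "rz": 0, "gripper": 0.8},
    {"dx": 0, "dy": 0, "dz": 0, "rx": 0, "ry": 0, "rz": 0, "gripper": 0.8},
    {"dx": 0, "dy": 0, "dz": 0, "rx": 0, "ry": 0, "rz": 0, "gripper": 0.8},
    {"dx": 0, "dy": 0, "dz": 0, "rx": 0, "ry": 0, "rz": 0, "gripper": 0.8}
  ],
  "force": 30
}}

```text
t: 2.87
eef_pos: [0.4657, 0.3509, 0.1033]
ee_rot: [3.141, 0.506, -1.039]
force: [0.9, -0.9, 1.1]
width: 0.0337
gripper_force: 30.0
```

>>> {"name": "jog_arm", "arguments": {
  "targets": [
    {"dx": 0, "dy": 0, "dz": -8, "rx": 0, "ry": 0, "rz": 0, "gripper": 0.8},
    {"dx": 0, "dy": 0, "dz": -25, "rx": 0, "ry": 0, "rz": 0, "gripper": 0.8},
    {"dx": 0, "dy": 0, "dz": -45, "rx": 0, "ry": 0, "rz": 0, "gripper": 0.8},
    {"dx": 0, "dy": 0, "dz": -65, "rx": 0, "ry": 0, "rz": 0, "gripper": 0.8},
    {"dx": 0, "dy": 0, "dz": -80, "rx": 0, "ry": 0, "rz": 0, "gripper": 0.8},
    {"dx": 0, "dy": 0, "dz": -90, "rx": 0, "ry": 0, "rz": 0, "gripper": 0.8},
    {"dx": 0, "dy": 0, "dz": -90, "rx": 0, "ry": 0, "rz": 0, "gripper": 0.8},
    {"dx": 0, "dy": 0, "dz": -90, "rx": 0, "ry": 0, "rz": 0, "gripper": 0.8}
  ],
  "force": 40
}}

```text
t: 3.53
eef_pos: [0.4877, 0.3133, 0.1819]
ee_rot: [3.141, 0.506, -1.039]
force: [-0.4, 1.1, -2.8]
width: 0.0337
gripper_force: 40.0
```

Run:
```python
from h import *
s=arm.get_state();print(s["eef_pos"],s["ee_rot"],s["force"],s["moment"],s["width"],s["gripper_force"])
# TCP above underside = 40 mm -> seated TCP z .0685
go([*KN,.16],R_down(SY))
C=Ro.from_euler('xyz',s["ee_rot"])
print("z then yaw:");go(s["eef_pos"],R_down(-59.4))
```

```text
[0.48765539 0.31331846 0.18191727] [ 3.14110864  0.50642293 -1.03943979] [-0.4384905   1.13006739 -2.81750749] [-1.8055851  -0.99959238 -0.01476962] 0.03365423420672582 39.98554573870628
t3.53 d [ 86.2 140.8 -22.7] r [-0.3656  0.4144 -1.4143] |d|167 |r|87
z then yaw:
t3.53 d [0. 0. 0.] r [-2.000e-04  5.064e-01 -2.500e-03] |d|0 |r|29
```

>>> {"name": "jog_arm", "arguments": {
  "targets": [
    {"dx": 6, "dy": 10, "dz": -2, "rx": -0.026, "ry": 0.03, "rz": -0.101, "gripper": 0.8},
    {"dx": 12, "dy": 20, "dz": -3, "rx": -0.052, "ry": 0.059, "rz": -0.202, "gripper": 0.8},
    {"dx": 18, "dy": 30, "dz": -5, "rx": -0.078, "ry": 0.089, "rz": -0.303, "gripper": 0.8},
    {"dx": 25, "dy": 40, "dz": -6, "rx": -0.104, "ry": 0.118, "rz": -0.404, "gripper": 0.8},
    {"dx": 31, "dy": 50, "dz": -8, "rx": -0.131, "ry": 0.148, "rz": -0.505, "gripper": 0.8},
    {"dx": 37, "dy": 60, "dz": -10, "rx": -0.157, "ry": 0.178, "rz": -0.606, "gripper": 0.8},
    {"dx": 43, "dy": 70, "dz": -11, "rx": -0.183, "ry": 0.207, "rz": -0.707, "gripper": 0.8},
    {"dx": 49, "dy": 80, "dz": -13, "rx": -0.209, "ry": 0.237, "rz": -0.808, "gripper": 0.8}
  ]
}}

```text
t: 4.2
eef_pos: [0.4427, 0.2302, 0.168]
ee_rot: [-3.048, 0.213, -0.185]
force: [-0.1, 0.5, -2.2]
width: 0.0334
gripper_force: 40.0
```

Run:
```python
from h import *
go([*KN,.12],R_down(SY))
```

```text
t4.20 d [-9.9 72.1 44.7] r [-0.154   0.1789 -0.6006] |d|85 |r|37
```

>>> {"name": "jog_arm", "arguments": {
  "targets": [
    {"dx": -2, "dy": 13, "dz": 6, "rx": -0.027, "ry": 0.03, "rz": -0.102, "gripper": 0.8},
    {"dx": -4, "dy": 26, "dz": 14, "rx": -0.053, "ry": 0.06, "rz": -0.204, "gripper": 0.8},
    {"dx": -6, "dy": 40, "dz": 22, "rx": -0.08, "ry": 0.09, "rz": -0.306, "gripper": 0.8},
    {"dx": -8, "dy": 52, "dz": 30, "rx": -0.107, "ry": 0.12, "rz": -0.408, "gripper": 0.8},
    {"dx": -9, "dy": 64, "dz": 38, "rx": -0.133, "ry": 0.15, "rz": -0.51, "gripper": 0.8},
    {"dx": -10, "dy": 72, "dz": 44.7, "rx": -0.154, "ry": 0.179, "rz": -0.6, "gripper": 0.8},
    {"dx": -10, "dy": 72, "dz": 44.7, "rx": -0.154, "ry": 0.179, "rz": -0.6, "gripper": 0.8},
    {"dx": -10, "dy": 72, "dz": 44.7, "rx": -0.154, "ry": 0.179, "rz": -0.6, "gripper": 0.8}
  ]
}}

```text
t: 4.87
eef_pos: [0.4094, 0.1679, 0.1207]
ee_rot: [-3.141, 0.001, 0.402]
force: [0.3, 0.4, -3.3]
width: 0.0337
gripper_force: 40.0
```

Run:
```python
from h import *
s=arm.get_state();print(s["qd"].round(3),s["force"])
go([*KN,.071],R_down(SY))
a=arm.grab_frame("scene");cv2.imwrite("pics/s1.png",cv2.resize(a["frame"][180:340,280:480,::-1],(750,600)))
```

```text
[-0.015  0.01   0.063 -0.    -0.013 -0.011] [ 0.32709191  0.41822772 -3.30362134]
t4.87 d [ 0.5  0.6 49.7] r [-0.0009  0.0012 -0.0066] |d|50 |r|0
```

View pics/s1.png

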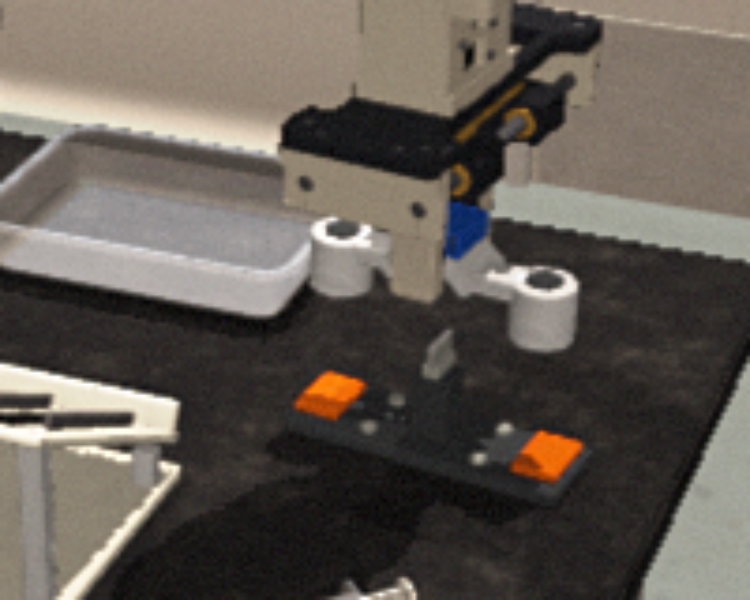

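The arm hangs level above the stand, with its bosses at crop (344,250) and (546,300) over the two pads. I'm lowering it now.

>>> {"name": "jog_arm", "arguments": {
  "targets": [
    {"dx": 0.5, "dy": 0.6, "dz": 8, "rx": -0.0009, "ry": 0.0012, "rz": -0.0066, "gripper": 0.8},
    {"dx": 0.5, "dy": 0.6, "dz": 18, "rx": -0.0009, "ry": 0.0012, "rz": -0.0066, "gripper": 0.8},
    {"dx": 0.5, "dy": 0.6, "dz": 28, "rx": -0.0009, "ry": 0.0012, "rz": -0.0066, "gripper": 0.8},
    {"dx": 0.5, "dy": 0.6, "dz": 36, "rx": -0.0009, "ry": 0.0012, "rz": -0.0066, "gripper": 0.8},
    {"dx": 0.5, "dy": 0.6, "dz": 42, "rx": -0.0009, "ry": 0.0012, "rz": -0.0066, "gripper": 0.8},
    {"dx": 0.5, "dy": 0.6, "dz": 46, "rx": -0.0009, "ry": 0.0012, "rz": -0.0066, "gripper": 0.8},
    {"dx": 0.5, "dy": 0.6, "dz": 49, "rx": -0.0009, "ry": 0.0012, "rz": -0.0066, "gripper": 0.8},
    {"dx": 0.5, "dy": 0.6, "dz": 49, "rx": -0.0009, "ry": 0.0012, "rz": -0.0066, "gripper": 0.8}
  ]
}}

```text
t: 5.58
eef_pos: [0.4115, 0.1678, 0.072]
ee_rot: [3.142, -0.002, 0.409]
force: [1.1, 0.5, -2.3]
width: 0.0338
gripper_force: 40.0
```

Run:
```python
from h import *
s=arm.get_state();print(s["eef_pos"],s["force"],s["moment"])
go([*KN,.068],R_down(SY))
```

```text
[0.41146759 0.16777949 0.07196625] [ 1.08789844  0.4918585  -2.30539922] [-0.05356408  0.00436652  0.03002026]
t5.58 d [-1.5 -0.3  4. ] r [ 0.0001 -0.0017  0.0002] |d|4 |r|0
```

>>> {"name": "jog_arm", "arguments": {
  "targets": [
    {"dx": 0, "dy": 0, "dz": 0.4, "rx": 0, "ry": 0, "rz": 0, "gripper": 0.8},
    {"dx": 0, "dy": 0, "dz": 0.8, "rx": 0, "ry": 0, "rz": 0, "gripper": 0.8},
    {"dx": 0, "dy": 0, "dz": 1.2, "rx": 0, "ry": 0, "rz": 0, "gripper": 0.8},
    {"dx": 0, "dy": 0, "dz": 1.6, "rx": 0, "ry": 0, "rz": 0, "gripper": 0.8},
    {"dx": 0, "dy": 0, "dz": 2, "rx": 0, "ry": 0, "rz": 0, "gripper": 0.8},
    {"dx": 0, "dy": 0, "dz": 2.4, "rx": 0, "ry": 0, "rz": 0, "gripper": 0.8},
    {"dx": 0, "dy": 0, "dz": 2.4, "rx": 0, "ry": 0, "rz": 0, "gripper": 0.8},
    {"dx": 0, "dy": 0, "dz": 2.4, "rx": 0, "ry": 0, "rz": 0, "gripper": 0.8}
  ]
}}

```text
t: 6.25
eef_pos: [0.4114, 0.1678, 0.0705]
ee_rot: [-3.141, -0.002, 0.409]
force: [-2.9, -1.4, 5.2]
width: 0.0336
gripper_force: 40.0
```

>>> {"name": "jog_arm", "arguments": {
  "targets": [
    {"dx": -0.5, "dy": 0, "dz": 0, "rx": 0, "ry": 0, "rz": 0, "gripper": 0.8},
    {"dx": -1, "dy": 0, "dz": 0, "rx": 0, "ry": 0, "rz": 0, "gripper": 0.8},
    {"dx": -1.5, "dy": 0, "dz": 0, "rx": 0, "ry": 0, "rz": 0, "gripper": 0.8},
    {"dx": -2, "dy": 0, "dz": 0, "rx": 0, "ry": 0, "rz": 0, "gripper": 0.8},
    {"dx": -2, "dy": 0, "dz": 0.3, "rx": 0, "ry": 0, "rz": 0, "gripper": 0.8},
    {"dx": -2, "dy": 0, "dz": 0.6, "rx": 0, "ry": 0, "rz": 0, "gripper": 0.8},
    {"dx": -2, "dy": 0, "dz": 0.8, "rx": 0, "ry": 0, "rz": 0, "gripper": 0.8},
    {"dx": -2, "dy": 0, "dz": 0.8, "rx": 0, "ry": 0, "rz": 0, "gripper": 0.8}
  ]
}}

```text
t: 6.92
eef_pos: [0.4096, 0.1671, 0.0692]
ee_rot: [-3.141, -0.002, 0.409]
force: [-0.7, -0.9, -2.5]
width: 0.0336
gripper_force: 40.0
```

Unloaded again and lower, so the edge is inside the notch. I'll ease down until it touches.

>>> {"name": "jog_arm", "arguments": {
  "targets": [
    {"dx": 0, "dy": 0, "dz": 0.3, "rx": 0, "ry": 0, "rz": 0, "gripper": 0.8},
    {"dx": 0, "dy": 0, "dz": 0.6, "rx": 0, "ry": 0, "rz": 0, "gripper": 0.8},
    {"dx": 0, "dy": 0, "dz": 0.9, "rx": 0, "ry": 0, "rz": 0, "gripper": 0.8},
    {"dx": 0, "dy": 0, "dz": 1.2, "rx": 0, "ry": 0, "rz": 0, "gripper": 0.8},
    {"dx": 0, "dy": 0, "dz": 1.2, "rx": 0, "ry": 0, "rz": 0, "gripper": 0.8},
    {"dx": 0, "dy": 0, "dz": 1.2, "rx": 0, "ry": 0, "rz": 0, "gripper": 0.8},
    {"dx": 0, "dy": 0, "dz": 1.2, "rx": 0, "ry": 0, "rz": 0, "gripper": 0.8},
    {"dx": 0, "dy": 0, "dz": 1.2, "rx": 0, "ry": 0, "rz": 0, "gripper": 0.8}
  ]
}}

```text
t: 7.58
eef_pos: [0.4096, 0.167, 0.0687]
ee_rot: [-3.142, -0.003, 0.409]
force: [-4.8, -0.7, 10.2]
width: 0.0339
gripper_force: 40.0
```

>>> {"name": "jog_arm", "arguments": {
  "targets": [
    {"dx": -0.5, "dy": 0, "dz": -0.2, "rx": 0, "ry": 0, "rz": 0, "gripper": 0.8},
    {"dx": -1, "dy": 0, "dz": -0.4, "rx": 0, "ry": 0, "rz": 0, "gripper": 0.8},
    {"dx": -1, "dy": 0, "dz": -0.4, "rx": 0, "ry": 0, "rz": 0, "gripper": 0.8},
    {"dx": -1, "dy": 0, "dz": -0.4, "rx": 0, "ry": 0, "rz": 0, "gripper": 0.5},
    {"dx": -1, "dy": 0, "dz": -0.4, "rx": 0, "ry": 0, "rz": 0, "gripper": 0.3},
    {"dx": -1, "dy": 0, "dz": -0.4, "rx": 0, "ry": 0, "rz": 0, "gripper": 0.25},
    {"dx": -1, "dy": 0, "dz": -0.4, "rx": 0, "ry": 0, "rz": 0, "gripper": 0.25},
    {"dx": -1, "dy": 0, "dz": -0.4, "rx": 0, "ry": 0, "rz": 0, "gripper": 0.25}
  ]
}}

```text
t: 8.25
eef_pos: [0.4087, 0.1667, 0.0684]
ee_rot: [-3.141, -0.002, 0.409]
force: [-0.3, 0.4, 0.8]
width: 0.0613
gripper_force: 0.0
```

>>> {"name": "jog_arm", "arguments": {
  "targets": [
    {"dx": 0, "dy": 0, "dz": 0, "rx": 0, "ry": 0, "rz": 0, "gripper": 0.25},
    {"dx": 0, "dy": 0, "dz": -10, "rx": 0, "ry": 0, "rz": 0, "gripper": 0.25},
    {"dx": 0, "dy": 0, "dz": -25, "rx": 0, "ry": 0, "rz": 0, "gripper": 0.25},
    {"dx": 0, "dy": 0, "dz": -45, "rx": 0, "ry": 0, "rz": 0, "gripper": 0.25},
    {"dx": 0, "dy": 0, "dz": -70, "rx": 0, "ry": 0, "rz": 0, "gripper": 0.25},
    {"dx": 0, "dy": 0, "dz": -90, "rx": 0, "ry": 0, "rz": 0, "gripper": 0.25},
    {"dx": 0, "dy": 0, "dz": -100, "rx": 0, "ry": 0, "rz": 0, "gripper": 0.25},
    {"dx": 0, "dy": 0, "dz": -100, "rx": 0, "ry": 0, "rz": 0, "gripper": 0.25}
  ]
}}

```text
t: 8.92
eef_pos: [0.4096, 0.1675, 0.1709]
ee_rot: [-3.14, -0.007, 0.409]
force: [1.2, 0.8, 0.8]
width: 0.0658
gripper_force: 0.0
```

Run:
```python
from h import *
w=arm.grab_frame("wrist");a=arm.grab_frame("scene")
i=np.hstack([cv2.resize(w["frame"][80:400,120:520],(400,320)),cv2.resize(a["frame"][180:340,280:480],(400,320))])
cv2.imwrite("pics/r1.png",i[:,:,::-1])
```

```text
(no output)
```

View pics/r1.png

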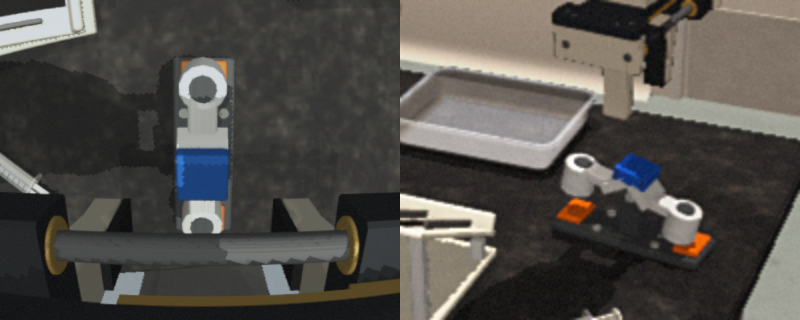

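The arm has tipped. Its robot-side boss rests on the orange pad at about (690,238) in the right panel, and the far boss is raised. I'll measure the tilt and pose to check that it is properly seated.

Run:
```python
from h import *
np.set_printoptions(precision=4,suppress=True)
sx=np.array([np.cos(np.radians(SY)),np.sin(np.radians(SY))]);sy=np.array([-sx[1],sx[0]])
def L(p): return np.c_[(p[:,:2]-KN)@sx,(p[:,:2]-KN)@sy,p[:,2]]
a=arm.grab_frame("scene");H=hsv(a)
m=(abs(H[...,0].astype(int)-110)<12)&(H[...,1]>150)&(H[...,2]>90);m[:,:340]=0;m[:230]=0;m[300:]=0
for c,s,ce in comps(m,40):
    p=L(pts(a,c));print("cap",s[4],np.median(p,0),p.min(0),p.max(0))
    b=p[p[:,2]>np.percentile(p[:,2],40)];k=np.linalg.lstsq(np.c_[b[:,:2],np.ones(len(b))],b[:,2],rcond=None)[0];print("slope x deg",np.degrees(np.arctan(k[0])))
r=np.zeros((480,640),bool);r[230:320,340:470]=1
P=L(pts(a,r));k=(abs(P[:,0])<.09)&(abs(P[:,1])<.03)&(P[:,2]>.02)&(P[:,2]<.1)
P=P[k]
for x in np.arange(-.08,.09,.02):
    q=P[(P[:,0]>=x)&(P[:,0]<x+.02)];print("%.2f n%d zmax %.4f ymid %.4f"%(x,len(q),np.percentile(q[:,2],95) if len(q) else 0,q[:,1].mean() if len(q) else 0))
print("ends",P[:,0].min(),P[:,0].max())
print("grip tilted")
n=np.array([-np.sin(np.radians(10)),0,np.cos(np.radians(10))]);
t=np.array([0,0,.064])+n*(.004) # notch 36 above underside, TCP 40
g=np.r_[KN+t[0]*sx,t[2]];print(g);go(g+[0,0,.07],R_down(SY,-10));go(g,R_down(SY,-10))
print(R_down(SY,-10).as_matrix())
```

```text
cap 255 [-0.0064  0.0089  0.0801] [-0.023  -0.1427 -0.0006] [0.0772 0.0215 0.0857]
slope x deg 8.298332653069842
-0.08 n107 zmax 0.0498 ymid 0.0062
-0.06 n230 zmax 0.0526 ymid 0.0095
-0.04 n189 zmax 0.0782 ymid 0.0039
-0.02 n363 zmax 0.0823 ymid 0.0080
0.00 n194 zmax 0.0847 ymid 0.0103
0.02 n98 zmax 0.0679 ymid 0.0054
0.04 n238 zmax 0.0726 ymid 0.0084
0.06 n54 zmax 0.0731 ymid 0.0077
0.08 n0 zmax 0.0000 ymid 0.0000
ends -0.07112774888843541 0.07038109386866695
grip tilted
[0.4094 0.1672 0.0679]
t9.07 d [ 1.5 -0.3 29.9] r [-0.0002  0.1728  0.0003] |d|30 |r|10
t9.07 d [ 1.3 -0.3 99.9] r [-0.0002  0.1728  0.0003] |d|100 |r|10
[[ 0.9038  0.3971  0.1594]
 [ 0.3911 -0.9178  0.069 ]
 [ 0.1736  0.     -0.9848]]
```

The tilt is about 10° and the arm is centred (ends at ±71 mm), so this is the faulty one. Regripping it with the same tilt.

>>> {"name": "jog_arm", "arguments": {
  "targets": [
    {"dx": 0, "dy": 0, "dz": 15, "rx": 0, "ry": 0.06, "rz": 0, "gripper": 0.25},
    {"dx": 1, "dy": 0, "dz": 35, "rx": 0, "ry": 0.12, "rz": 0, "gripper": 0.25},
    {"dx": 1, "dy": 0, "dz": 55, "rx": 0, "ry": 0.173, "rz": 0, "gripper": 0.25},
    {"dx": 1, "dy": 0, "dz": 75, "rx": 0, "ry": 0.173, "rz": 0, "gripper": 0.25},
    {"dx": 1, "dy": 0, "dz": 90, "rx": 0, "ry": 0.173, "rz": 0, "gripper": 0.25},
    {"dx": 1, "dy": 0, "dz": 99, "rx": 0, "ry": 0.173, "rz": 0, "gripper": 0.25},
    {"dx": 1, "dy": 0, "dz": 99, "rx": 0, "ry": 0.173, "rz": 0, "gripper": 0.25},
    {"dx": 1, "dy": 0, "dz": 99, "rx": 0, "ry": 0.173, "rz": 0, "gripper": 0.25}
  ]
}}

```text
t: 9.73
eef_pos: [0.409, 0.1663, 0.0684]
ee_rot: [3.14, -0.173, 0.409]
force: [-0.5, -0.1, 0.9]
width: 0.0657
gripper_force: 0.0
```

>>> {"name": "jog_arm", "arguments": {
  "targets": [
    {"dx": 0, "dy": 0, "dz": 0, "rx": 0, "ry": 0, "rz": 0, "gripper": 0.7},
    {"dx": 0, "dy": 0, "dz": 0, "rx": 0, "ry": 0, "rz": 0, "gripper": 0.8},
    {"dx": 0, "dy": 0, "dz": 0, "rx": 0, "ry": 0, "rz": 0, "gripper": 0.8},
    {"dx": 0, "dy": 0, "dz": 0, "rx": 0, "ry": 0, "rz": 0, "gripper": 0.8},
    {"dx": 0, "dy": 0, "dz": 0, "rx": 0, "ry": 0, "rz": 0, "gripper": 0.8},
    {"dx": 0, "dy": 0, "dz": 0, "rx": 0, "ry": 0, "rz": 0, "gripper": 0.8},
    {"dx": 0, "dy": 0, "dz": 0, "rx": 0, "ry": 0, "rz": 0, "gripper": 0.8},
    {"dx": 0, "dy": 0, "dz": 0, "rx": 0, "ry": 0, "rz": 0, "gripper": 0.8}
  ],
  "force": 30
}}

```text
t: 10.4
eef_pos: [0.4098, 0.1672, 0.0698]
ee_rot: [-3.141, -0.176, 0.409]
force: [-1.4, -0.1, 4.8]
width: 0.0339
gripper_force: 30.0
```

>>> {"name": "jog_arm", "arguments": {
  "targets": [
    {"dx": 0, "dy": 0, "dz": -8, "rx": 0, "ry": 0, "rz": 0, "gripper": 0.8},
    {"dx": 0, "dy": 0, "dz": -25, "rx": 0, "ry": 0, "rz": 0, "gripper": 0.8},
    {"dx": 0, "dy": 0, "dz": -45, "rx": 0, "ry": 0, "rz": 0, "gripper": 0.8},
    {"dx": 0, "dy": 0, "dz": -65, "rx": 0, "ry": 0, "rz": 0, "gripper": 0.8},
    {"dx": 0, "dy": 0, "dz": -85, "rx": 0, "ry": 0, "rz": 0, "gripper": 0.8},
    {"dx": 0, "dy": 0, "dz": -95, "rx": 0, "ry": 0, "rz": 0, "gripper": 0.8},
    {"dx": 0, "dy": 0, "dz": -100, "rx": 0, "ry": 0, "rz": 0, "gripper": 0.8},
    {"dx": 0, "dy": 0, "dz": -100, "rx": 0, "ry": 0, "rz": 0, "gripper": 0.8}
  ],
  "force": 40
}}

```text
t: 11.07
eef_pos: [0.3936, 0.1603, 0.1686]
ee_rot: [-3.14, -0.177, 0.409]
force: [-0.1, 0.3, -3.1]
width: 0.0338
gripper_force: 40.0
```

Run:
```python
from h import *
s=arm.get_state();print(s["force"],s["width"])
go([.672,.143,.150],R_down(31))
```

```text
[-0.1360254   0.29312408 -3.14845739] 0.03377545820533611
t11.07 d [241.4 126.6  61.9] r [ 0.0105 -0.1767 -0.1318] |d|280 |r|13
```

>>> {"name": "jog_arm", "arguments": {
  "targets": [
    {"dx": 20, "dy": 10, "dz": 5, "rx": 0.001, "ry": -0.022, "rz": -0.016, "gripper": 0.8},
    {"dx": 55, "dy": 29, "dz": 14, "rx": 0.002, "ry": -0.044, "rz": -0.033, "gripper": 0.8},
    {"dx": 90, "dy": 47, "dz": 23, "rx": 0.004, "ry": -0.066, "rz": -0.049, "gripper": 0.8},
    {"dx": 125, "dy": 66, "dz": 32, "rx": 0.005, "ry": -0.09, "rz": -0.066, "gripper": 0.8},
    {"dx": 160, "dy": 84, "dz": 41, "rx": 0.007, "ry": -0.117, "rz": -0.087, "gripper": 0.8},
    {"dx": 195, "dy": 102, "dz": 50, "rx": 0.008, "ry": -0.143, "rz": -0.107, "gripper": 0.8},
    {"dx": 225, "dy": 118, "dz": 58, "rx": 0.01, "ry": -0.165, "rz": -0.123, "gripper": 0.8},
    {"dx": 241, "dy": 126.6, "dz": 62, "rx": 0.0105, "ry": -0.1767, "rz": -0.1318, "gripper": 0.8}
  ]
}}

```text
t: 11.73
eef_pos: [0.6748, 0.1415, 0.1447]
ee_rot: [3.141, 0.006, 0.54]
force: [0.6, 0.4, -2.4]
width: 0.0337
gripper_force: 40.0
```

>>> {"name": "jog_arm", "arguments": {
  "targets": [
    {"dx": 0, "dy": 0, "dz": 0, "rx": 0, "ry": 0, "rz": 0, "gripper": 0.8},
    {"dx": 0, "dy": 0, "dz": 5, "rx": 0, "ry": 0, "rz": 0, "gripper": 0.8},
    {"dx": 0, "dy": 0, "dz": 15, "rx": 0, "ry": 0, "rz": 0, "gripper": 0.8},
    {"dx": 0, "dy": 0, "dz": 25, "rx": 0, "ry": 0, "rz": 0, "gripper": 0.8},
    {"dx": 0, "dy": 0, "dz": 35, "rx": 0, "ry": 0, "rz": 0, "gripper": 0.8},
    {"dx": 0, "dy": 0, "dz": 45, "rx": 0, "ry": 0, "rz": 0, "gripper": 0.8},
    {"dx": 0, "dy": 0, "dz": 50, "rx": 0, "ry": 0, "rz": 0, "gripper": 0.8},
    {"dx": 0, "dy": 0, "dz": 50, "rx": 0, "ry": 0, "rz": 0, "gripper": 0.8}
  ]
}}

```text
t: 12.4
eef_pos: [0.6704, 0.1424, 0.0972]
ee_rot: [3.141, 0.004, 0.541]
force: [-0.2, -0.1, -2.8]
width: 0.0338
gripper_force: 40.0
```

Run:
```python
from h import *
s=arm.get_state();print(s["force"],s["qd"].round(3))
go([.672,.143,.043],R_down(31))
f=arm.grab_frame("top");cv2.imwrite("pics/t2.png",cv2.resize(f["frame"][60:240,320:520,::-1],(660,594)))
```

```text
[-0.1796645  -0.07957384 -2.7689642 ] [-0.003 -0.016  0.028  0.008 -0.024  0.001]
t12.40 d [ 1.9  0.3 54.2] r [0.0004 0.0039 0.0002] |d|54 |r|0
```

View pics/t2.png

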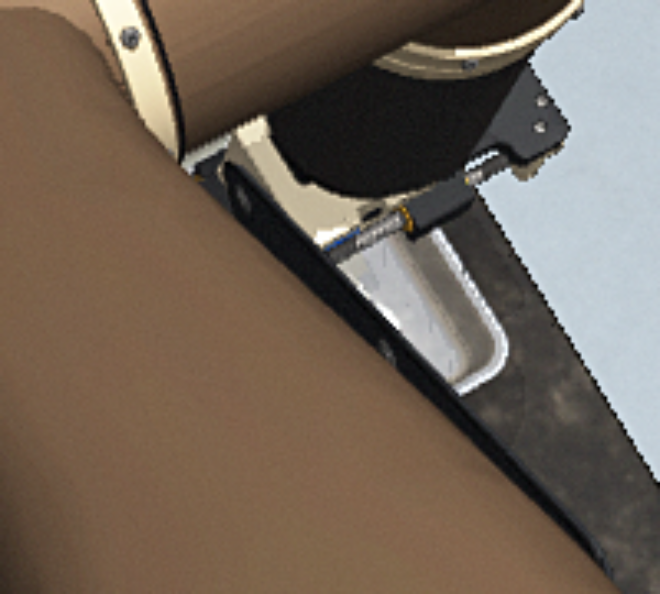

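The robot hides the tray in this view, so I'll lower using the wrist force.

>>> {"name": "jog_arm", "arguments": {
  "targets": [
    {"dx": 1, "dy": 0, "dz": 8, "rx": 0, "ry": 0.0039, "rz": 0, "gripper": 0.8},
    {"dx": 1.9, "dy": 0.3, "dz": 20, "rx": 0, "ry": 0.0039, "rz": 0, "gripper": 0.8},
    {"dx": 1.9, "dy": 0.3, "dz": 32, "rx": 0, "ry": 0.0039, "rz": 0, "gripper": 0.8},
    {"dx": 1.9, "dy": 0.3, "dz": 42, "rx": 0, "ry": 0.0039, "rz": 0, "gripper": 0.8},
    {"dx": 1.9, "dy": 0.3, "dz": 48, "rx": 0, "ry": 0.0039, "rz": 0, "gripper": 0.8},
    {"dx": 1.9, "dy": 0.3, "dz": 51, "rx": 0, "ry": 0.0039, "rz": 0, "gripper": 0.8},
    {"dx": 1.9, "dy": 0.3, "dz": 51, "rx": 0, "ry": 0.0039, "rz": 0, "gripper": 0.8},
    {"dx": 1.9, "dy": 0.3, "dz": 51, "rx": 0, "ry": 0.0039, "rz": 0, "gripper": 0.8}
  ]
}}

```text
t: 13.12
eef_pos: [0.6735, 0.1432, 0.0479]
ee_rot: [3.141, -0.002, 0.541]
force: [-0.6, 0.0, -2.4]
width: 0.0334
gripper_force: 40.0
```

>>> {"name": "jog_arm", "arguments": {
  "targets": [
    {"dx": 0, "dy": 0, "dz": 0.5, "rx": 0, "ry": 0, "rz": 0, "gripper": 0.8},
    {"dx": 0, "dy": 0, "dz": 1, "rx": 0, "ry": 0, "rz": 0, "gripper": 0.8},
    {"dx": 0, "dy": 0, "dz": 1.5, "rx": 0, "ry": 0, "rz": 0, "gripper": 0.8},
    {"dx": 0, "dy": 0, "dz": 2, "rx": 0, "ry": 0, "rz": 0, "gripper": 0.8},
    {"dx": 0, "dy": 0, "dz": 2, "rx": 0, "ry": 0, "rz": 0, "gripper": 0.8},
    {"dx": 0, "dy": 0, "dz": 2, "rx": 0, "ry": 0, "rz": 0, "gripper": 0.8},
    {"dx": 0, "dy": 0, "dz": 2, "rx": 0, "ry": 0, "rz": 0, "gripper": 0.8},
    {"dx": 0, "dy": 0, "dz": 2, "rx": 0, "ry": 0, "rz": 0, "gripper": 0.8}
  ]
}}

```text
t: 13.78
eef_pos: [0.6734, 0.1432, 0.046]
ee_rot: [3.141, -0.003, 0.541]
force: [-0.5, -0.1, -2.2]
width: 0.0336
gripper_force: 40.0
```

>>> {"name": "jog_arm", "arguments": {
  "targets": [
    {"dx": 0, "dy": 0, "dz": 0.5, "rx": 0, "ry": 0, "rz": 0, "gripper": 0.8},
    {"dx": 0, "dy": 0, "dz": 1, "rx": 0, "ry": 0, "rz": 0, "gripper": 0.8},
    {"dx": 0, "dy": 0, "dz": 1.5, "rx": 0, "ry": 0, "rz": 0, "gripper": 0.8},
    {"dx": 0, "dy": 0, "dz": 2, "rx": 0, "ry": 0, "rz": 0, "gripper": 0.8},
    {"dx": 0, "dy": 0, "dz": 2.5, "rx": 0, "ry": 0, "rz": 0, "gripper": 0.8},
    {"dx": 0, "dy": 0, "dz": 3, "rx": 0, "ry": 0, "rz": 0, "gripper": 0.8},
    {"dx": 0, "dy": 0, "dz": 3, "rx": 0, "ry": 0, "rz": 0, "gripper": 0.8},
    {"dx": 0, "dy": 0, "dz": 3, "rx": 0, "ry": 0, "rz": 0, "gripper": 0.8}
  ]
}}

```text
t: 14.45
eef_pos: [0.6735, 0.1433, 0.0434]
ee_rot: [3.141, -0.003, 0.541]
force: [-1.6, 0.5, 1.4]
width: 0.0338
gripper_force: 40.0
```

>>> {"name": "jog_arm", "arguments": {
  "targets": [
    {"dx": 0, "dy": 0, "dz": 0.5, "rx": 0, "ry": 0, "rz": 0, "gripper": 0.8},
    {"dx": 0, "dy": 0, "dz": 0.8, "rx": 0, "ry": 0, "rz": 0, "gripper": 0.8},
    {"dx": 0, "dy": 0, "dz": 0.8, "rx": 0, "ry": 0, "rz": 0, "gripper": 0.8},
    {"dx": 0, "dy": 0, "dz": 0.8, "rx": 0, "ry": 0, "rz": 0, "gripper": 0.5},
    {"dx": 0, "dy": 0, "dz": 0.8, "rx": 0, "ry": 0, "rz": 0, "gripper": 0.35},
    {"dx": 0, "dy": 0, "dz": 0.8, "rx": 0, "ry": 0, "rz": 0, "gripper": 0.35},
    {"dx": 0, "dy": 0, "dz": 0.8, "rx": 0, "ry": 0, "rz": 0, "gripper": 0.35},
    {"dx": 0, "dy": 0, "dz": 0.8, "rx": 0, "ry": 0, "rz": 0, "gripper": 0.35}
  ]
}}

```text
t: 15.12
eef_pos: [0.6733, 0.1432, 0.0419]
ee_rot: [3.141, -0.002, 0.541]
force: [-0.1, -0.6, -0.3]
width: 0.0559
gripper_force: 0.0
```

>>> {"name": "jog_arm", "arguments": {
  "targets": [
    {"dx": 0, "dy": 0, "dz": 0, "rx": 0, "ry": 0, "rz": 0, "gripper": 0.35},
    {"dx": 0, "dy": 0, "dz": -10, "rx": 0, "ry": 0, "rz": 0, "gripper": 0.35},
    {"dx": 0, "dy": 0, "dz": -30, "rx": 0, "ry": 0, "rz": 0, "gripper": 0.35},
    {"dx": 0, "dy": 0, "dz": -55, "rx": 0, "ry": 0, "rz": 0, "gripper": 0.25},
    {"dx": 0, "dy": 0, "dz": -85, "rx": 0, "ry": 0, "rz": 0, "gripper": 0.2},
    {"dx": 0, "dy": 0, "dz": -115, "rx": 0, "ry": 0, "rz": 0, "gripper": 0.2},
    {"dx": 0, "dy": 0, "dz": -140, "rx": 0, "ry": 0, "rz": 0, "gripper": 0.2},
    {"dx": 0, "dy": 0, "dz": -150, "rx": 0, "ry": 0, "rz": 0, "gripper": 0.2}
  ]
}}

```text
t: 15.78
eef_pos: [0.6747, 0.1435, 0.1978]
ee_rot: [3.139, -0.009, 0.542]
force: [-0.2, -0.7, 0.3]
width: 0.0699
gripper_force: 0.0
```

Run:
```python
from h import *
C1=np.array([.5493,.3955,.1142])
go(C1+.098*N,RP)
w=arm.grab_frame("wrist");a=arm.grab_frame("scene")
i=np.hstack([cv2.resize(w["frame"][0:400,60:560],(400,320)),cv2.resize(a["frame"][180:340,230:430],(400,320))])
cv2.imwrite("pics/r2.png",i[:,:,::-1])
```

```text
t15.78 d [  22.1 -233.    -2.4] r [ 0.3938 -0.4044  1.5434] |d|234 |r|94
```

View pics/r2.png

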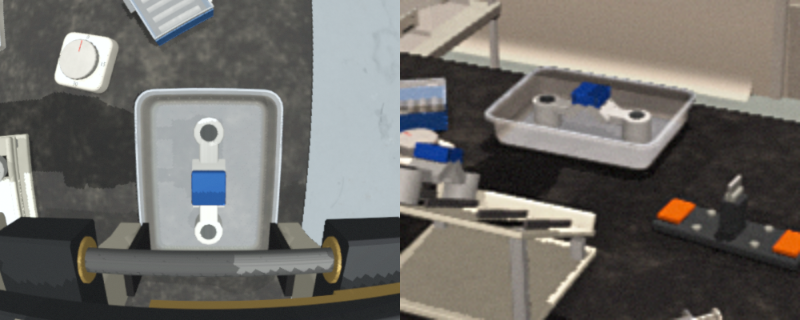

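The faulty arm lies flat in the middle of the tray: the cap is at (208,188) in the wrist panel and both bosses are on the floor. Next is the other arm.

>>> {"name": "jog_arm", "arguments": {
  "targets": [
    {"dx": 2, "dy": -17, "dz": -4, "rx": 0.028, "ry": -0.029, "rz": 0.11, "gripper": 0.2},
    {"dx": 3, "dy": -33, "dz": -8, "rx": 0.056, "ry": -0.058, "rz": 0.22, "gripper": 0.2},
    {"dx": 5, "dy": -50, "dz": -10, "rx": 0.084, "ry": -0.087, "rz": 0.331, "gripper": 0.2},
    {"dx": 6, "dy": -66, "dz": -10, "rx": 0.112, "ry": -0.116, "rz": 0.441, "gripper": 0.2},
    {"dx": 8, "dy": -83, "dz": -10, "rx": 0.14, "ry": -0.144, "rz": 0.551, "gripper": 0.2},
    {"dx": 10, "dy": -100, "dz": -10, "rx": 0.169, "ry": -0.173, "rz": 0.661, "gripper": 0.2},
    {"dx": 11, "dy": -116, "dz": -10, "rx": 0.197, "ry": -0.202, "rz": 0.771, "gripper": 0.2},
    {"dx": 13, "dy": -133, "dz": -10, "rx": 0.225, "ry": -0.231, "rz": 0.882, "gripper": 0.2}
  ]
}}

```text
t: 16.55
eef_pos: [0.6147, 0.2644, 0.2007]
ee_rot: [-3.039, 0.297, -0.339]
force: [0.8, -1.0, -0.2]
width: 0.0704
gripper_force: 0.0
```

Run:
```python
from h import *
go(np.array([.5490,.3930,.113])+.098*N,RP)
```

```text
t16.55 d [-64.7 -66.3  28.8] r [ 0.1746 -0.1673  0.652 ] |d|97 |r|40
```

>>> {"name": "jog_arm", "arguments": {
  "targets": [
    {"dx": -11, "dy": -11, "dz": 3, "rx": 0.029, "ry": -0.028, "rz": 0.109, "gripper": 0.2},
    {"dx": -22, "dy": -22, "dz": 8, "rx": 0.058, "ry": -0.056, "rz": 0.217, "gripper": 0.2},
    {"dx": -33, "dy": -33, "dz": 13, "rx": 0.087, "ry": -0.084, "rz": 0.326, "gripper": 0.2},
    {"dx": -44, "dy": -44, "dz": 18, "rx": 0.116, "ry": -0.112, "rz": 0.435, "gripper": 0.2},
    {"dx": -55, "dy": -55, "dz": 23, "rx": 0.145, "ry": -0.14, "rz": 0.543, "gripper": 0.2},
    {"dx": -64.7, "dy": -66.3, "dz": 28.8, "rx": 0.1746, "ry": -0.1673, "rz": 0.652, "gripper": 0.2},
    {"dx": -64.7, "dy": -66.3, "dz": 28.8, "rx": 0.1746, "ry": -0.1673, "rz": 0.652, "gripper": 0.2},
    {"dx": -64.7, "dy": -66.3, "dz": 28.8, "rx": 0.1746, "ry": -0.1673, "rz": 0.652, "gripper": 0.2}
  ]
}}

```text
t: 17.22
eef_pos: [0.5731, 0.3508, 0.1991]
ee_rot: [-3.138, 0.504, -1.027]
force: [0.7, -0.6, -0.3]
width: 0.0703
gripper_force: 0.0
```

Run:
```python
from h import *
s=arm.get_state();print(s["qd"].round(3))
go(np.array([.5490,.3930,.113])-.012*N,RP)
f=arm.grab_frame("wrist")
H=hsv(f);m=(abs(H[...,0].astype(int)-110)<12)&(H[...,1]>150)&(H[...,2]>60)
V=f["view"];R=V[:3,:3];o=-R.T@V[:3,3]
for c,s_,ce in comps(m,800):
    (x,y),_,_=cv2.minAreaRect(np.argwhere(c)[:,::-1].astype(np.float32))
    dx,dy=x-f["cx"],y-f["cy"];r=np.hypot(dx,dy);th=r/f["fx"];d=R.T@np.array([dx/r*np.sin(th),dy/r*np.sin(th),np.cos(th)])
    print((x,y),s_[4],(o+d*(((CAP[0]-o)@N)/(d@N))).round(4))
```

```text
[-0.005  0.004  0.018  0.021 -0.007  0.028]
t17.22 d [ -0.9  -0.9 110.9] r [ 0.001  -0.0022  0.0085] |d|111 |r|1
(316.5, 248.5) 2449 [0.5508 0.3934 0.1127]
```

>>> {"name": "jog_arm", "arguments": {
  "targets": [
    {"dx": 0, "dy": -1.5, "dz": 18, "rx": 0.001, "ry": -0.0022, "rz": 0.0085, "gripper": 0.2},
    {"dx": 0, "dy": -1.5, "dz": 42, "rx": 0.001, "ry": -0.0022, "rz": 0.0085, "gripper": 0.2},
    {"dx": 0, "dy": -1.5, "dz": 66, "rx": 0.001, "ry": -0.0022, "rz": 0.0085, "gripper": 0.2},
    {"dx": 0, "dy": -1.5, "dz": 86, "rx": 0.001, "ry": -0.0022, "rz": 0.0085, "gripper": 0.2},
    {"dx": 0, "dy": -1.5, "dz": 101, "rx": 0.001, "ry": -0.0022, "rz": 0.0085, "gripper": 0.2},
    {"dx": 0, "dy": -1.5, "dz": 110, "rx": 0.001, "ry": -0.0022, "rz": 0.0085, "gripper": 0.2},
    {"dx": 0, "dy": -1.5, "dz": 110, "rx": 0.001, "ry": -0.0022, "rz": 0.0085, "gripper": 0.2},
    {"dx": 0, "dy": -1.5, "dz": 110, "rx": 0.001, "ry": -0.0022, "rz": 0.0085, "gripper": 0.2}
  ]
}}

```text
t: 17.93
eef_pos: [0.5483, 0.3977, 0.1037]
ee_rot: [-3.141, 0.506, -1.038]
force: [1.1, -0.7, 0.3]
width: 0.0704
gripper_force: 0.0
```

>>> {"name": "jog_arm", "arguments": {
  "targets": [
    {"dx": 0, "dy": 0, "dz": 0, "rx": 0, "ry": 0, "rz": 0, "gripper": 0.7},
    {"dx": 0, "dy": 0, "dz": 0, "rx": 0, "ry": 0, "rz": 0, "gripper": 0.8},
    {"dx": 0, "dy": 0, "dz": 0, "rx": 0, "ry": 0, "rz": 0, "gripper": 0.8},
    {"dx": 0, "dy": 0, "dz": 0, "rx": 0, "ry": 0, "rz": 0, "gripper": 0.8},
    {"dx": 0, "dy": 0, "dz": 0, "rx": 0, "ry": 0, "rz": 0, "gripper": 0.8},
    {"dx": 0, "dy": 0, "dz": 0, "rx": 0, "ry": 0, "rz": 0, "gripper": 0.8},
    {"dx": 0, "dy": 0, "dz": 0, "rx": 0, "ry": 0, "rz": 0, "gripper": 0.8},
    {"dx": 0, "dy": 0, "dz": 0, "rx": 0, "ry": 0, "rz": 0, "gripper": 0.8}
  ],
  "force": 30
}}

```text
t: 18.6
eef_pos: [0.5483, 0.3978, 0.104]
ee_rot: [-3.14, 0.507, -1.039]
force: [0.6, -1.3, 1.6]
width: 0.0339
gripper_force: 30.0
```

>>> {"name": "jog_arm", "arguments": {
  "targets": [
    {"dx": 0, "dy": 0, "dz": -8, "rx": 0, "ry": 0, "rz": 0, "gripper": 0.8},
    {"dx": 0, "dy": 0, "dz": -25, "rx": 0, "ry": 0, "rz": 0, "gripper": 0.8},
    {"dx": 0, "dy": 0, "dz": -45, "rx": 0, "ry": 0, "rz": 0, "gripper": 0.8},
    {"dx": 0, "dy": 0, "dz": -65, "rx": 0, "ry": 0, "rz": 0, "gripper": 0.8},
    {"dx": 0, "dy": 0, "dz": -80, "rx": 0, "ry": 0, "rz": 0, "gripper": 0.8},
    {"dx": 0, "dy": 0, "dz": -90, "rx": 0, "ry": 0, "rz": 0, "gripper": 0.8},
    {"dx": 0, "dy": 0, "dz": -90, "rx": 0, "ry": 0, "rz": 0, "gripper": 0.8},
    {"dx": 0, "dy": 0, "dz": -90, "rx": 0, "ry": 0, "rz": 0, "gripper": 0.8}
  ],
  "force": 40
}}

```text
t: 19.27
eef_pos: [0.5699, 0.36, 0.1822]
ee_rot: [-3.141, 0.507, -1.039]
force: [0.0, 1.3, -4.0]
width: 0.0337
gripper_force: 40.0
```

Run:
```python
from h import *
s=arm.get_state();print(s["force"],s["width"])
go([.409,.167,.16],R_down(SY))
```

```text
[ 0.00994822  1.3218312  -3.96241339] 0.0337463270891518
t19.27 d [ 85.  236.5 -22. ] r [-0.3672  0.414  -1.4146] |d|252 |r|87
```

>>> {"name": "jog_arm", "arguments": {
  "targets": [
    {"dx": 6, "dy": 17, "dz": -2, "rx": -0.026, "ry": 0.03, "rz": -0.101, "gripper": 0.8},
    {"dx": 12, "dy": 34, "dz": -3, "rx": -0.052, "ry": 0.059, "rz": -0.202, "gripper": 0.8},
    {"dx": 18, "dy": 51, "dz": -5, "rx": -0.078, "ry": 0.089, "rz": -0.303, "gripper": 0.8},
    {"dx": 24, "dy": 68, "dz": -6, "rx": -0.104, "ry": 0.118, "rz": -0.404, "gripper": 0.8},
    {"dx": 30, "dy": 85, "dz": -8, "rx": -0.131, "ry": 0.148, "rz": -0.505, "gripper": 0.8},
    {"dx": 36, "dy": 101, "dz": -10, "rx": -0.157, "ry": 0.178, "rz": -0.606, "gripper": 0.8},
    {"dx": 43, "dy": 118, "dz": -11, "rx": -0.183, "ry": 0.207, "rz": -0.707, "gripper": 0.8},
    {"dx": 49, "dy": 135, "dz": -13, "rx": -0.209, "ry": 0.237, "rz": -0.808, "gripper": 0.8}
  ]
}}

```text
t: 19.93
eef_pos: [0.4772, 0.2489, 0.1681]
ee_rot: [-3.046, 0.212, -0.185]
force: [-0.3, 0.7, -3.7]
width: 0.0334
gripper_force: 40.0
```

Run:
```python
from h import *
go([.409,.167,.12],R_down(SY))
```

```text
t19.93 d [-40.6  98.2  48.8] r [-0.1552  0.1779 -0.601 ] |d|117 |r|37
```

>>> {"name": "jog_arm", "arguments": {
  "targets": [
    {"dx": -7, "dy": 17, "dz": 5, "rx": -0.027, "ry": 0.03, "rz": -0.102, "gripper": 0.8},
    {"dx": -14, "dy": 34, "dz": 11, "rx": -0.053, "ry": 0.06, "rz": -0.204, "gripper": 0.8},
    {"dx": -21, "dy": 51, "dz": 19, "rx": -0.08, "ry": 0.09, "rz": -0.306, "gripper": 0.8},
    {"dx": -28, "dy": 68, "dz": 28, "rx": -0.107, "ry": 0.12, "rz": -0.408, "gripper": 0.8},
    {"dx": -35, "dy": 85, "dz": 38, "rx": -0.133, "ry": 0.15, "rz": -0.51, "gripper": 0.8},
    {"dx": -40, "dy": 97, "dz": 47, "rx": -0.155, "ry": 0.178, "rz": -0.6, "gripper": 0.8},
    {"dx": -40.6, "dy": 98.2, "dz": 48.8, "rx": -0.155, "ry": 0.178, "rz": -0.601, "gripper": 0.8},
    {"dx": -40.6, "dy": 98.2, "dz": 48.8, "rx": -0.155, "ry": 0.178, "rz": -0.601, "gripper": 0.8}
  ]
}}

```text
t: 20.6
eef_pos: [0.4077, 0.1669, 0.1203]
ee_rot: [-3.141, 0.002, 0.404]
force: [0.9, 1.3, -2.7]
width: 0.034
gripper_force: 40.0
```

Run:
```python
from h import *
s=arm.get_state();print(s["qd"].round(3),s["force"]);go([.409,.167,.072],R_down(SY))
```

```text
[-0.016  0.019  0.078  0.004 -0.018 -0.009] [ 0.90056495  1.30769    -2.6676256 ]
t20.60 d [ 1.3  0.4 48.3] r [-0.0008  0.0015 -0.0049] |d|48 |r|0
```

>>> {"name": "jog_arm", "arguments": {
  "targets": [
    {"dx": 0, "dy": 0.4, "dz": 8, "rx": 0, "ry": 0.0015, "rz": -0.0049, "gripper": 0.8},
    {"dx": 0, "dy": 0.4, "dz": 18, "rx": 0, "ry": 0.0015, "rz": -0.0049, "gripper": 0.8},
    {"dx": 0, "dy": 0.4, "dz": 28, "rx": 0, "ry": 0.0015, "rz": -0.0049, "gripper": 0.8},
    {"dx": 0, "dy": 0.4, "dz": 36, "rx": 0, "ry": 0.0015, "rz": -0.0049, "gripper": 0.8},
    {"dx": 0, "dy": 0.4, "dz": 42, "rx": 0, "ry": 0.0015, "rz": -0.0049, "gripper": 0.8},
    {"dx": 0, "dy": 0.4, "dz": 46, "rx": 0, "ry": 0.0015, "rz": -0.0049, "gripper": 0.8},
    {"dx": 0, "dy": 0.4, "dz": 48, "rx": 0, "ry": 0.0015, "rz": -0.0049, "gripper": 0.8},
    {"dx": 0, "dy": 0.4, "dz": 48, "rx": 0, "ry": 0.0015, "rz": -0.0049, "gripper": 0.8}
  ]
}}

```text
t: 21.27
eef_pos: [0.4103, 0.1676, 0.0731]
ee_rot: [-3.141, -0.002, 0.407]
force: [0.5, 0.8, -2.9]
width: 0.0337
gripper_force: 40.0
```

>>> {"name": "jog_arm", "arguments": {
  "targets": [
    {"dx": 0, "dy": 0, "dz": 0.4, "rx": 0, "ry": 0, "rz": 0, "gripper": 0.8},
    {"dx": 0, "dy": 0, "dz": 0.8, "rx": 0, "ry": 0, "rz": 0, "gripper": 0.8},
    {"dx": 0, "dy": 0, "dz": 1.2, "rx": 0, "ry": 0, "rz": 0, "gripper": 0.8},
    {"dx": 0, "dy": 0, "dz": 1.6, "rx": 0, "ry": 0, "rz": 0, "gripper": 0.8},
    {"dx": 0, "dy": 0, "dz": 2, "rx": 0, "ry": 0, "rz": 0, "gripper": 0.8},
    {"dx": 0, "dy": 0, "dz": 2.4, "rx": 0, "ry": 0, "rz": 0, "gripper": 0.8},
    {"dx": 0, "dy": 0, "dz": 2.4, "rx": 0, "ry": 0, "rz": 0, "gripper": 0.8},
    {"dx": 0, "dy": 0, "dz": 2.4, "rx": 0, "ry": 0, "rz": 0, "gripper": 0.8}
  ]
}}

```text
t: 21.93
eef_pos: [0.4102, 0.1676, 0.0712]
ee_rot: [-3.14, -0.003, 0.408]
force: [-0.1, 0.2, -3.9]
width: 0.0336
gripper_force: 40.0
```

>>> {"name": "jog_arm", "arguments": {
  "targets": [
    {"dx": 0, "dy": 0, "dz": 0.3, "rx": 0, "ry": 0, "rz": 0, "gripper": 0.8},
    {"dx": 0, "dy": 0, "dz": 0.6, "rx": 0, "ry": 0, "rz": 0, "gripper": 0.8},
    {"dx": 0, "dy": 0, "dz": 0.9, "rx": 0, "ry": 0, "rz": 0, "gripper": 0.8},
    {"dx": 0, "dy": 0, "dz": 1.2, "rx": 0, "ry": 0, "rz": 0, "gripper": 0.8},
    {"dx": 0, "dy": 0, "dz": 1.5, "rx": 0, "ry": 0, "rz": 0, "gripper": 0.8},
    {"dx": 0, "dy": 0, "dz": 1.8, "rx": 0, "ry": 0, "rz": 0, "gripper": 0.8},
    {"dx": 0, "dy": 0, "dz": 1.8, "rx": 0, "ry": 0, "rz": 0, "gripper": 0.8},
    {"dx": 0, "dy": 0, "dz": 1.8, "rx": 0, "ry": 0, "rz": 0, "gripper": 0.8}
  ]
}}

```text
t: 22.6
eef_pos: [0.4104, 0.1677, 0.0699]
ee_rot: [-3.14, -0.004, 0.408]
force: [-1.6, -0.9, 6.4]
width: 0.0337
gripper_force: 40.0
```

>>> {"name": "jog_arm", "arguments": {
  "targets": [
    {"dx": -0.5, "dy": 0, "dz": 0, "rx": 0, "ry": 0, "rz": 0, "gripper": 0.8},
    {"dx": -1, "dy": 0, "dz": 0, "rx": 0, "ry": 0, "rz": 0, "gripper": 0.8},
    {"dx": -1.3, "dy": 0, "dz": 0.2, "rx": 0, "ry": 0, "rz": 0, "gripper": 0.8},
    {"dx": -1.3, "dy": 0, "dz": 0.4, "rx": 0, "ry": 0, "rz": 0, "gripper": 0.8},
    {"dx": -1.3, "dy": 0, "dz": 0.6, "rx": 0, "ry": 0, "rz": 0, "gripper": 0.8},
    {"dx": -1.3, "dy": 0, "dz": 0.6, "rx": 0, "ry": 0, "rz": 0, "gripper": 0.8},
    {"dx": -1.3, "dy": 0, "dz": 0.6, "rx": 0, "ry": 0, "rz": 0, "gripper": 0.8},
    {"dx": -1.3, "dy": 0, "dz": 0.6, "rx": 0, "ry": 0, "rz": 0, "gripper": 0.8}
  ]
}}

```text
t: 23.27
eef_pos: [0.4102, 0.1678, 0.0699]
ee_rot: [-3.14, -0.006, 0.409]
force: [0.3, -2.0, 10.4]
width: 0.0337
gripper_force: 40.0
```

The pose no longer follows small shifts, so the edge is at the notch apex. I'll unload, release and back off straight up.

>>> {"name": "jog_arm", "arguments": {
  "targets": [
    {"dx": 0.3, "dy": 0, "dz": -0.4, "rx": 0, "ry": 0, "rz": 0, "gripper": 0.8},
    {"dx": 0.6, "dy": 0, "dz": -0.8, "rx": 0, "ry": 0.002, "rz": 0, "gripper": 0.8},
    {"dx": 0.6, "dy": 0, "dz": -0.8, "rx": 0, "ry": -0.004, "rz": 0, "gripper": 0.8},
    {"dx": 0.6, "dy": 0, "dz": -0.8, "rx": 0, "ry": -0.004, "rz": 0, "gripper": 0.6},
    {"dx": 0.6, "dy": 0, "dz": -0.8, "rx": 0, "ry": -0.004, "rz": 0, "gripper": 0.5},
    {"dx": 0.6, "dy": 0, "dz": -0.8, "rx": 0, "ry": -0.004, "rz": 0, "gripper": 0.4},
    {"dx": 0.6, "dy": 0, "dz": -0.8, "rx": 0, "ry": -0.004, "rz": 0, "gripper": 0.3},
    {"dx": 0.6, "dy": 0, "dz": -0.8, "rx": 0, "ry": -0.004, "rz": 0, "gripper": 0.25}
  ]
}}

```text
t: 23.93
eef_pos: [0.4093, 0.1672, 0.0693]
ee_rot: [-3.14, 0.002, 0.408]
force: [0.6, 0.0, 0.3]
width: 0.0561
gripper_force: 0.0
```

>>> {"name": "jog_arm", "arguments": {
  "targets": [
    {"dx": 0, "dy": 0, "dz": 0, "rx": 0, "ry": 0, "rz": 0, "gripper": 0.25},
    {"dx": 0, "dy": 0, "dz": 0, "rx": 0, "ry": 0, "rz": 0, "gripper": 0.25},
    {"dx": 0, "dy": 0, "dz": -8, "rx": 0, "ry": 0, "rz": 0, "gripper": 0.25},
    {"dx": 0, "dy": 0, "dz": -20, "rx": 0, "ry": 0, "rz": 0, "gripper": 0.25},
    {"dx": 0, "dy": 0, "dz": -40, "rx": 0, "ry": 0, "rz": 0, "gripper": 0.25},
    {"dx": 0, "dy": 0, "dz": -65, "rx": 0, "ry": 0, "rz": 0, "gripper": 0.25},
    {"dx": 0, "dy": 0, "dz": -85, "rx": 0, "ry": 0, "rz": 0, "gripper": 0.25},
    {"dx": 0, "dy": 0, "dz": -100, "rx": 0, "ry": 0, "rz": 0, "gripper": 0.25}
  ]
}}

```text
t: 24.6
eef_pos: [0.4101, 0.1675, 0.1721]
ee_rot: [-3.14, -0.001, 0.408]
force: [0.4, 0.2, -0.1]
width: 0.0658
gripper_force: 0.0
```

>>> {"name": "jog_arm", "arguments": {
  "targets": [
    {"dx": 0, "dy": 0, "dz": -20, "rx": 0, "ry": 0, "rz": 0, "gripper": 0.25},
    {"dx": 0, "dy": 0, "dz": -40, "rx": 0, "ry": 0, "rz": 0, "gripper": 0.25},
    {"dx": 0, "dy": 0, "dz": -50, "rx": 0, "ry": 0, "rz": 0, "gripper": 0.25},
    {"dx": 0, "dy": 0, "dz": -50, "rx": 0, "ry": 0, "rz": 0, "gripper": 0.25},
    {"dx": 0, "dy": 0, "dz": -50, "rx": 0, "ry": 0, "rz": 0, "gripper": 0.25},
    {"dx": 0, "dy": 0, "dz": -50, "rx": 0, "ry": 0, "rz": 0, "gripper": 0.25},
    {"dx": 0, "dy": 0, "dz": -50, "rx": 0, "ry": 0, "rz": 0, "gripper": 0.25},
    {"dx": 0, "dy": 0, "dz": -50, "rx": 0, "ry": 0, "rz": 0, "gripper": 0.25}
  ]
}}

```text
t: 25.27
eef_pos: [0.4094, 0.1669, 0.2186]
ee_rot: [-3.141, 0.003, 0.408]
force: [-0.4, -0.1, -0.2]
width: 0.066
gripper_force: 0.0
```

```bash
cat > chk.py <<'E'
from h import *
w=arm.grab_frame("wrist");a=arm.grab_frame("scene")
i=np.hstack([cv2.resize(w["frame"][0:400,60:560],(400,320)),cv2.resize(a["frame"][180:340,280:480],(400,320))])
cv2.imwrite("pics/r3.png",i[:,:,::-1])
sx=np.array([np.cos(np.radians(SY)),np.sin(np.radians(SY))]);sy=np.array([-sx[1],sx[0]])
r=np.zeros((480,640),bool);r[230:320,340:470]=1
for _ in range(2):
    P=pts(a,r);P=np.c_[(P[:,:2]-KN)@sx,(P[:,:2]-KN)@sy,P[:,2]]
    P=P[(abs(P[:,0])<.09)&(abs(P[:,1])<.03)&(P[:,2]>.025)&(P[:,2]<.1)]
    for x in np.arange(-.08,.08,.02):
        q=P[(P[:,0]>=x)&(P[:,0]<x+.02)];print("%.2f:%.4f"%(x,np.percentile(q[:,2],95) if len(q) else 0),end=" ")
    print("ends",P[:,0].min(),P[:,0].max());a=arm.grab_frame("scene")
E
python3 chk.py
```

```text
-0.08:0.0599 -0.06:0.0611 -0.04:0.0639 -0.02:0.0820 0.00:0.0824 0.02:0.0611 0.04:0.0623 0.06:0.0611 ends -0.07242187959900341 0.06724318269204616
-0.08:0.0602 -0.06:0.0613 -0.04:0.0636 -0.02:0.0824 0.00:0.0828 0.02:0.0611 0.04:0.0623 0.06:0.0613 ends -0.07249984911800475 0.06662763421789762
```

View pics/r3.png

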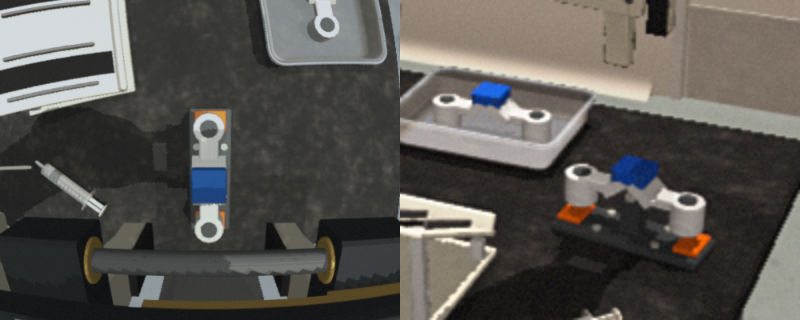

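The second arm sits level on the edge: both bosses are at about 61 mm and steady, and clear of the pads in the right panel. The faulty arm is flat in the tray and the syringe hasn't moved.

```bash
python3 -c "
from station import arm
print(arm.job_done())"
```

```text
the job is handed in; nothing more can be done
None
```

I handed the job in at about 25 s: the arm that tipped lies flat in the tray, the other sits level by itself on the knife edge, and the syringe is where it was.

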